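# Drive the stuck plug out of a microscope objective

### The arm

A 7-joint arm with a two-finger parallel gripper is mounted at the origin on the work surface. World frame = base frame: x ahead of the robot, y to its left, z up, the work surface at z = 0. Lengths are in m, angles in degrees, forces in N, time in s.
With the tool pointing down it reaches from about 0.4 to 0.9 m from the base axis. Payload 5.6 kg.
Tool frame: the origin (TCP) lies on the centre line of the jaws, within the pads' length; the fingertips stand 25 mm ahead of it and the grasp point (between the pads) lies 6 mm ahead of it; z points along the fingers, y is the direction in which the jaws open and shut (so a half turn about z gives the same grasp; the last joint's range is limited). The gripper opens to 92 mm and grips with 3 to 60 N. Pads are 20 mm wide; open, the fingers measure 128 mm over their backs; the gripper's body (75 mm by 189 mm) begins 69 mm behind the grasp point.
Start: joints at [72.365, 26.786, -0.665, 91.828, 0.344, 61.387, -3.226], TCP at [0.17, -0.627, 0.211] pointing down, gripper open.
Joint ranges: [-144.91, 144.91], [-17.63, 115.5], [-89.93, 88.59], [15.96, 139.68], [-74.01, 254.01], [8.47, 105.57], [-167.45, 167.45]. Speed limits (degrees/s): [147.25, 147.25, 180, 180, 180, 180, 180].

### API

Orientations are given as [roll, pitch, yaw] about the fixed x, y, z axes, in that order (R = Rz(yaw) Ry(pitch) Rx(roll)).
In Python, from bench import * gives the robot as it stands.
- The arm moves only by the shell command python3 -m pendant 'ROWS' [FORCE]. ROWS is a JSON object of lists of equal length, an entry for each row: "gripper": the gripper's target within -1 to 1 (fully open at 1, half-way at 0, shut at -1); "slide": the shift along the tool's x, y, z in cm, a list of three; "spin": the turn about the tool's z in rad. A call has exactly 10 rows; each row is the pose to reach, as a shift and turn from the pose commanded when the call began, along the tool's axes at that moment; what a row does not reach only later rows make up. A row lasts 1/12 s, in which the tool goes at most 41.7 mm and 7.16 degrees, less where a joint would pass 70% of its speed; a pose out of reach is approached as far as the arm can. A call with a gripper value outside its range is refused whole. The fingers move at their own pace and stop on an object; FORCE is the grip in N (left out, the last holds). Time passes only in rows, so rows that repeat a pose let the fingers close, or fill a call up. It gives the time, the measured TCP pose, the force and the opening at its end, in the units of the state.
- get_state(): the state, without advancing time (a new reading comes with each control period).
- snapshot(name): name is "side" or "top" or "wrist"; returns a dict with "pixels" (384x512x3 uint8, blue, green, red), "depth" (384x512 float32, m along the optical axis (not along the pixel's ray), 0 where there is no reading), "fx", "fy", "cx", "cy" (pixels), "distortion" ([k1, k2, p1, p2, k3] as OpenCV has them; the pictures are not rectified), "world_to_cam" (4x4, takes a point from world to camera coordinates). Camera axes: x right, y up, looking along -z (the intrinsics and any distortion apply to the point x, -y, -z); pixel columns grow to the right and rows downward; lengths in m; the calibration is good to about 2 mm. A picture is of the moment at which its call begins.
- finish_job(): hands the job in, once; it reports no verdict.
The state is a dict: "t": time; "joints": joint angles; "joint_velocities": joint speeds; "joint_torque": joint torques, N m; "ee_pos": TCP position; "ee_rot": TCP orientation; "force": force on the tool from outside, world axes, zero at the start; "ft_torque": the same for the moment, N m; "gripper_width": opening from 0.0 (shut) to 1.0 (fully open).
Only numpy, scipy, OpenCV 4.12 (cv2) and the standard library are available. Lean on these libraries where they do the work, as an engineer would, in place of code of your own. Each camera call takes 0.05 s, during which the arm holds its last target.

### The job

A brass plug is stuck in the bore of the black objective clamped over the funnel. Take the drift rod from its wooden holder, push the plug down through the bore so that it drops through the funnel into the clear bin, then carry on until the drift's shoulder is pressed home on the red cushion ring, and let go, leaving the drift standing there. Press gently, never harder than about 20 N (2 kg), and leave everything else on the counter where it is.

Things in the scene. Friction and masses are not known exactly. Their poses are not given: they have to be found in the camera images.
- jig: Fixed cleaning jig: aluminium base 220 x 130 mm with a clear bin, a steel funnel (mouth 80 mm wide, 88 mm high) and, on an arm from a column on its -x side, a black objective barrel, 31 mm outside, 19 mm bore, from 100 to 148 mm above the counter, topped by a brass collar and red ring. Origin on the counter right under the bore's axis; z up along it.
- bin_floor (a point): Centre of the clear bin's inner floor, 9 mm above the counter, 15 mm along the jig's x from the bore's axis. Inside, the bin measures 144 mm along the jig's x and 114 mm along its y; its rim is 48 mm high. The funnel's spout (28 mm inside) ends above it, 52 mm high.
- barrel_exit (a point): Centre of the barrel's lower end, on the bore's axis, 100 mm above the counter. Three spring catches just above it hold the plug. It takes 7 to 14 N to start it through them, then 3 to 5 N of drag; it falls free once its top is 108 mm above the counter (15 mm of push).
- bore (a point): Centre of the barrel's top, on the bore's axis, 148 mm high, inside a brass guide collar (13 mm bore) that carries a red cushion ring (30 mm outside, 16 mm inside). The collar is a depth stop, set anew each time: the red ring's top lies anywhere from 156 to 178 mm high, unmeasured, to be found by feel. The ring is sprung: it gives 1 mm per 4 N, 2.5 mm at most, then is hard.
- plug: Solid brass plug, 17 mm diameter, 16 mm long, its lower 5 mm tapered to 11 mm; about 30 g. Origin at the centre of its lower (tapered) end, z along its axis. At the start it sits upright inside the barrel on the spring catches, its lower end 107 mm and its top 123 mm above the counter.
- plug_center (a point): Centre of the plug, 8 mm above its lower end on its axis.
- drift: Drift rod, 120 g, 130 mm long: steel shaft 10 mm thick and 82 mm long with a 5 mm taper to a 6 mm tip, a shoulder 28 mm wide from 82 to 88 mm above the tip, then a round blue handle 18 mm thick, 42 mm long. Origin at the tip, z towards the handle. At the start upright in the holder, tip 11 mm high, shoulder on its top. With the shoulder on the red ring the tip is 74 to 96 mm high.
- drift_grip (a point): Middle of the drift's blue handle, on its axis, 109 mm from the tip; 120 mm above the counter at the start.
- holder: Fixed wooden block 70 x 70 x 93 mm with an upright through hole of 14 mm in the middle of its top, where the drift stands. Origin at the centre of its underside.
- eyepiece: Chrome eyepiece, 34 mm diameter, 56 mm tall, standing; origin at the centre of its foot. Leave alone.
- blower: Black rubber dust blower bulb, 58 mm diameter, 105 mm tall, nozzle up; origin at the centre of its foot. Leave alone.
- petri_lid: Glass petri dish lid, 92 mm diameter, 12 mm high; origin at the centre of its underside. Leave alone.
- lens_cap: Brass lens cap, 36 mm diameter, 12 mm high; origin at the centre of its underside. Leave alone.
- spare_objective: Loose black objective, 31 mm diameter, 44 mm tall, standing on the counter; origin at the centre of its foot. Leave alone.
- cleaner_bottle: Closed amber bottle, 52 mm diameter, 120 mm tall; origin at the centre of its foot. Leave alone.
- brush: Lens brush lying on the counter, 150 mm long; origin under its middle, x along it. Leave alone.

How it is judged (in metres and radians):
On the way, in this order (a step that is already met when the one before it is completed fails the run):
1. the drift, in the bore, bears on the plug with more than 3 N while the plug is still in the barrel (horizontal distance between drift and bore below 0.006 m and contact force between drift and plug above 3 N and z of plug_center in the frame of jig above 0.102 m).
2. the plug has dropped out of the barrel's lower end, with the drift in the bore (horizontal distance between drift and bore below 0.006 m and z of plug_center in the frame of jig below 0.085 m and z of drift in the frame of jig below 0.125 m).
3. the drift's shoulder is pressed home on the ring with more than 3 N for 0.2 s, the plug lying in the bin (horizontal distance between drift and bore below 0.006 m and z of drift in the frame of jig below 0.099 m and contact force between drift and jig above 3 N and z of plug_center in the frame of jig below 0.035 m and x of plug_center in the frame of jig between -0.058 and 0.088 m and y of plug_center in the frame of jig between -0.058 and 0.058 m), for 0.2 s.
At the end, for the whole second after the job is handed in: The plug rests in the clear bin (centre under 35 mm high, inside the walls); the drift, released and at rest, stands upright (within 0.1 rad) in the bore, tip within 6 mm of its axis and under 99 mm high, its weight borne by the jig (z of plug_center in the frame of jig below 0.035 m and x of plug_center in the frame of jig between -0.058 and 0.088 m and y of plug_center in the frame of jig between -0.058 and 0.058 m and linear speed of each of plug, drift below 0.03 m/s and horizontal distance between drift and bore below 0.006 m and z of drift in the frame of jig below 0.099 m and angle between drift's own z axis and vertical below 0.1 rad and contact force between drift and jig above 0.2 N and contact force between the fingers and drift below 0.05 N); the robot touches nothing.
It fails at once if the drift presses the jig with more than 20 N (contact force between drift and jig above 20 N).
It fails at once if the drift presses the plug with more than 20 N (contact force between drift and plug above 20 N).
It fails at once if a bystander (eyepiece, blower, petri lid, lens cap, spare objective, bottle, brush) is moved more than 30 mm (distance of any of eyepiece, blower, petri_lid, lens_cap, spare_objective, cleaner_bottle, brush from where it was at the start of the episode above 0.03 m).
It also fails if it takes over 53 s, if anything falls off the work surface, if the arm or the gripper's body presses on something with over 40 N, if the wrist force passes 120 N, or if a joint passes its speed limit or range.

## Working session

There is one attempt and no reset: what is moved stays moved. The work goes in short steps, Python scripts to look and compute and a shell command to move; the robot and the scene stay as the last step left them, time stands still between calls to the robot, and variables do not carry over. Pictures are saved under pics/ and viewed, and the job is handed in when it is done.

```bash
ls; mkdir -p pics
python3 - <<'E'
from bench import *
import cv2,numpy as np,pickle
s=get_state();print({k:np.round(v,3).tolist() for k,v in s.items()})
for n in("side","top","wrist"):
    d=snapshot(n);cv2.imwrite(f"pics/{n}0.png",d["pixels"]);pickle.dump(d,open(f"{n}0.pkl","wb"))
    print(n,d["fx"],d["fy"],d["cx"],d["cy"],d["distortion"]);print(np.round(d["world_to_cam"],4).tolist())
E
```

```text
pics
{'t': 0.0, 'joints': [72.367, 26.835, -0.666, 91.88, 0.345, 61.386, -3.227], 'joint_velocities': [-0.097, -0.129, -0.057, 0.11, -0.003, -0.008, -0.07], 'joint_torque': [-0.001, -52.057, -0.013, -24.375, -0.057, 0.017, 0.0], 'ee_pos': [0.17, -0.627, 0.21], 'ee_rot': [-179.9, 0.007, 15.167], 'force': [0.326, 0.409, -0.002], 'ft_torque': [-0.02, -0.024, 0.033], 'gripper_width': 0.998}
side 359.7731687828177 359.7731687828177 254.12500235581876 196.0694143067883 [-0.10969913  0.          0.          0.          0.        ]
[[0.9852, -0.1703, 0.0209, -0.5738], [0.1049, 0.6945, 0.7118, -0.1276], [-0.1358, -0.6991, 0.702, -1.1007], [0.0, 0.0, 0.0, 1.0]]
top 373.22930625009883 373.22930625009883 260.5393436337151 191.45765678102796 [-0.00856603  0.          0.          0.          0.        ]
[[0.0221, -0.9997, -0.0056, -0.0345], [0.9872, 0.0209, 0.1581, -0.5995], [-0.158, -0.009, 0.9874, -1.2183], [0.0, 0.0, 0.0, 1.0]]
wrist 287.1985020684602 287.1985020684602 255.71207013114505 193.96407889921966 [-0.00448824  0.          0.          0.          0.        ]
[[0.2609, -0.9654, -0.0014, -0.6507], [0.9241, 0.2502, -0.2889, 0.031], [0.2793, 0.0741, 0.9573, -0.392], [0.0, 0.0, 0.0, 1.0]]
```

View pics/side0.png

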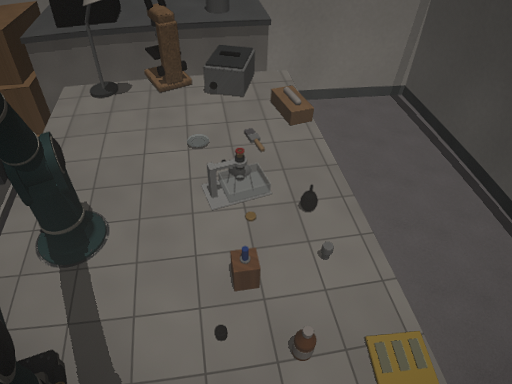

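View pics/top0.png

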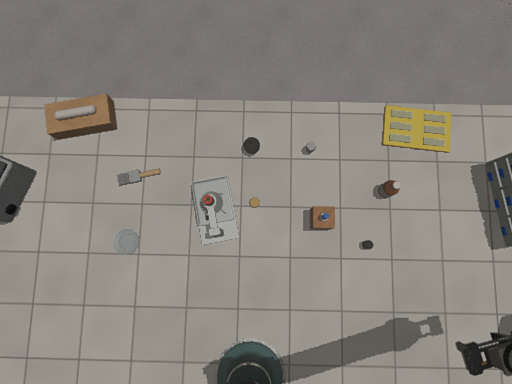

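View pics/wrist0.png

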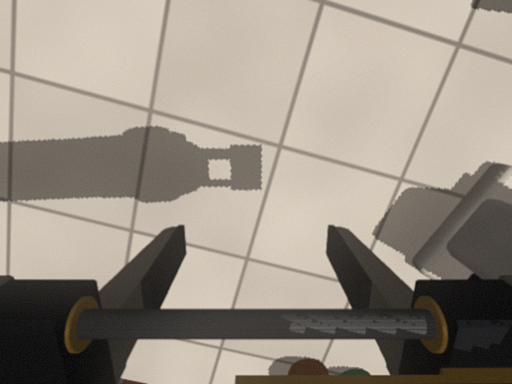

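The side view shows the drift's blue handle at about (245,253) in the holder and the red ring at (240,152). In the top view they are at (325,216) and (208,200). Next I'll measure both.

```bash
cat > h.py <<'E'
import cv2,numpy as np
def ray(d,uv):
    K=np.array([[d["fx"],0,d["cx"]],[0,d["fy"],d["cy"]],[0,0,1]])
    p=cv2.undistortPoints(np.array(uv,float).reshape(-1,1,2),K,np.array(d["distortion"])).reshape(-1,2)
    T=np.linalg.inv(d["world_to_cam"])
    r=np.c_[p[:,0],-p[:,1],-np.ones(len(p))]@T[:3,:3].T
    return T[:3,3],r
def onplane(d,uv,z):
    o,r=ray(d,uv);return o+r*((z-o[2])/r[:,2])[:,None]
def pts(d,uv):
    uv=np.array(uv,int);o,r=ray(d,uv);return o+r*d["depth"][uv[:,1],uv[:,0]][:,None]
def mask(d,col,box=None):
    hsv=cv2.cvtColor(d["pixels"],cv2.COLOR_BGR2HSV);H,S,V=[hsv[...,i].astype(int) for i in range(3)]
    m={"blue":(abs(H-118)<14)&(S>110)&(V>40),"red":((H<8)|(H>172))&(S>130)&(V>50)}[col]
    if box:
        b=np.zeros_like(m);b[box[1]:box[3],box[0]:box[2]]=1;m=m&b
    v,u=np.nonzero(m);return np.c_[u,v]
def tri(d1,a,d2,b):
    o1,r1=ray(d1,a);o2,r2=ray(d2,b);r1=r1[0];r2=r2[0]
    A=np.c_[r1,-r2];x=np.linalg.lstsq(A,o2-o1,rcond=None)[0]
    p,q=o1+r1*x[0],o2+r2*x[1];return (p+q)/2,np.linalg.norm(p-q)
E
python3 - <<'E'
import pickle;from h import *
S=pickle.load(open("side0.pkl","rb"));T=pickle.load(open("top0.pkl","rb"))
for n,d,boxes in(("side",S,{"blue":(225,235,265,270),"red":(230,140,250,160)}),("top",T,{"blue":(312,205,335,228),"red":(198,190,218,212)})):
  for c in boxes:
    m=mask(d,c,boxes[c]);p=pts(d,m)
    print(n,c,len(m),m.mean(0),m.min(0),m.max(0));
    for q in np.c_[m,np.round(p,3)][::max(1,len(m)//14)]:print("  ",q.tolist())
for n,d in(("s",S),("t",T)):
  b={"s":(205,140,275,230),"t":(190,175,240,245)}[n];cv2.imwrite(f"pics/{n}crop.png",cv2.resize(d["pixels"][b[1]:b[3],b[0]:b[2]],None,fx=8,fy=8,interpolation=2)[:600,:800])
E
```

```text
side blue 27 [244.59259259 249.07407407] [242 247] [247 251]
   [243.0, 247.0, 0.512, -0.226, 0.142]
   [244.0, 247.0, 0.514, -0.226, 0.142]
   [245.0, 247.0, 0.517, -0.227, 0.143]
   [246.0, 247.0, 0.52, -0.225, 0.14]
   [242.0, 248.0, 0.509, -0.228, 0.141]
   [243.0, 248.0, 0.511, -0.23, 0.143]
   [244.0, 248.0, 0.514, -0.228, 0.141]
   [245.0, 248.0, 0.516, -0.231, 0.144]
   [246.0, 248.0, 0.518, -0.233, 0.146]
   [247.0, 248.0, 0.521, -0.231, 0.143]
   [242.0, 249.0, 0.508, -0.231, 0.141]
   [243.0, 249.0, 0.511, -0.233, 0.144]
   [244.0, 249.0, 0.513, -0.232, 0.142]
   [245.0, 249.0, 0.516, -0.233, 0.142]
   [246.0, 249.0, 0.518, -0.234, 0.143]
   [247.0, 249.0, 0.521, -0.234, 0.143]
   [242.0, 250.0, 0.508, -0.231, 0.138]
   [243.0, 250.0, 0.51, -0.236, 0.143]
   [244.0, 250.0, 0.513, -0.234, 0.14]
   [245.0, 250.0, 0.515, -0.238, 0.145]
   [246.0, 250.0, 0.518, -0.237, 0.143]
   [247.0, 250.0, 0.52, -0.236, 0.141]
   [243.0, 251.0, 0.51, -0.234, 0.136]
   [244.0, 251.0, 0.513, -0.237, 0.14]
   [245.0, 251.0, 0.515, -0.237, 0.14]
   [246.0, 251.0, 0.518, -0.238, 0.14]
   [247.0
[... 1502 characters left out ...]
 0.509, -0.227, 0.144]
   [327.0, 217.0, 0.509, -0.231, 0.14]
top red 44 [207.18181818 199.18181818] [203 195] [211 203]
   [206.0, 195.0, 0.566, 0.144, 0.172]
   [204.0, 196.0, 0.563, 0.15, 0.17]
   [207.0, 196.0, 0.563, 0.14, 0.171]
   [210.0, 196.0, 0.563, 0.131, 0.17]
   [209.0, 197.0, 0.559, 0.134, 0.174]
   [203.0, 198.0, 0.556, 0.152, 0.173]
   [211.0, 198.0, 0.557, 0.128, 0.173]
   [210.0, 199.0, 0.554, 0.131, 0.171]
   [204.0, 200.0, 0.55, 0.149, 0.171]
   [204.0, 201.0, 0.547, 0.148, 0.174]
   [210.0, 201.0, 0.548, 0.131, 0.171]
   [205.0, 202.0, 0.544, 0.145, 0.174]
   [208.0, 202.0, 0.545, 0.137, 0.168]
   [205.0, 203.0, 0.541, 0.146, 0.169]
   [208.0, 203.0, 0.541, 0.136, 0.172]
```

Run:
```python
import pickle;from h import *
S=pickle.load(open("side0.pkl","rb"));T=pickle.load(open("top0.pkl","rb"))
B={"blue":((225,235,265,270),(312,205,335,228),.141),"red":((230,140,250,160),(198,190,218,212),.172)}
for c,(b1,b2,z) in B.items():
    m=mask(S,c,b1).astype(float);k=mask(T,c,b2).astype(float)
    print(c,"top plane",onplane(T,[k.mean(0)],z)[0].round(4),"bbox",onplane(T,[(k.min(0)+k.max(0))/2],z)[0].round(4),"side",onplane(S,[(m.min(0)+m.max(0))/2],z)[0].round(4),"tri",tri(S,[m.mean(0)],T,[k.mean(0)]))
    print(" depth med", np.median(pts(T,k),0),np.median(pts(S,m),0))
# heights around jig from top depth
g=np.array([(u,v) for v in range(175,250,1) for u in range(188,245)]);p=pts(T,g)
h=p[(p[:,2]>.13)]
print(len(h))
hh=[q for q in p if q[2]>.095]
for q in hh[::8]:print(np.round(q,3).tolist())
```

```text
blue top plane [ 0.5149 -0.2268  0.141 ] bbox [ 0.5155 -0.2272  0.141 ] side [ 0.5146 -0.2318  0.141 ] tri (array([ 0.515478  , -0.22774381,  0.13524171]), np.float64(4.7084093606989915e-05))
 depth med [ 0.51526975 -0.22686065  0.14109692] [ 0.51496644 -0.2329712   0.14199085]
red top plane [0.553  0.1393 0.172 ] bbox [0.5535 0.1399 0.172 ] side [0.5544 0.1335 0.172 ] tri (array([0.5541702 , 0.13998215, 0.16776935]), np.float64(0.0012545170483195022))
 depth med [0.55342614 0.13957466 0.17231032] [0.55447195 0.13601872 0.17094195]
349
[0.4, -0.033, 1.298]
[0.566, 0.141, 0.171]
[0.563, 0.146, 0.172]
[0.569, 0.128, 0.13]
[0.559, 0.134, 0.174]
[0.557, 0.149, 0.171]
[0.558, 0.126, 0.165]
[0.556, 0.146, 0.155]
[0.56, 0.124, 0.131]
[0.557, 0.148, 0.119]
[0.557, 0.121, 0.129]
[0.554, 0.144, 0.125]
[0.553, 0.117, 0.132]
[0.544, 0.133, 0.173]
[0.4, -0.033, 1.298]
[0.542, 0.131, 0.167]
[0.543, 0.154, 0.134]
[0.542, 0.128, 0.141]
[0.539, 0.14, 0.144]
[0.537, 0.155, 0.132]
[0.537, 0.129, 0.133]
[0.534, 0.132, 0.131]
[0.531, 0.13, 0.126]
[0.528, 0.13, 0.127]
[0.525, 0.129, 0.131]
[0.521, 0.126, 0.132]
[0.518, 0.122, 0.132]
[0.511, 0.14, 0.134]
[0.509, 0.148, 0.125]
[0.509, 0.122, 0.134]
[0.505, 0.131, 0.134]
[0.502, 0.141, 0.13]
[0.499, 0.146, 0.133]
[0.499, 0.122, 0.132]
[0.497, 0.131, 0.127]
[0.493, 0.13, 0.136]
[0.49, 0.13, 0.136]
[0.487, 0.131, 0.128]
[0.484, 0.127, 0.13]
[0.481, 0.124, 0.131]
[0.478, 0.121, 0.13]
[0.475, 0.118, 0.13]
[0.471, 0.117, 0.134]
[0.468, 0.12, 0.134]
[0.465, 0.132, 0.135]
[0.465, 0.107, 0.139]
[0.462, 0.126, 0.134]
[0.464, 0.104, 0.11]
[0.459, 0.113, 0.139]
[0.455, 0.125, 0.137]
[0.457, 0.102, 0.122]
[0.452, 0.119, 0.138]
[0.449, 0.134, 0.137]
[0.45, 0.11, 0.133]
[0.446, 0.122, 0.133]
[0.4, -0.033, 1.298]
```

View pics/scrop.png

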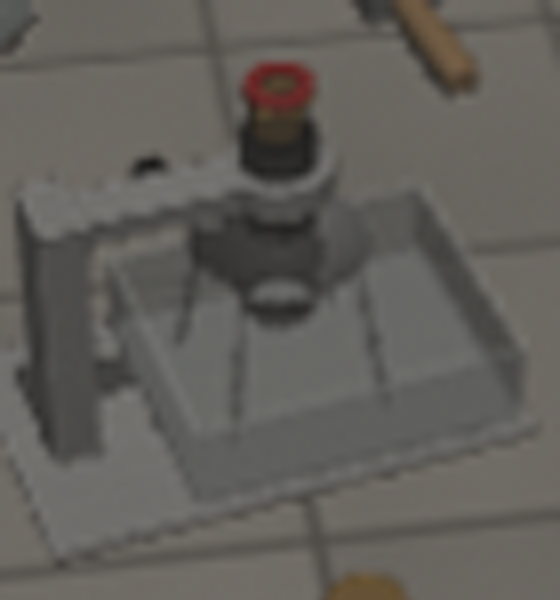

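View pics/tcrop.png

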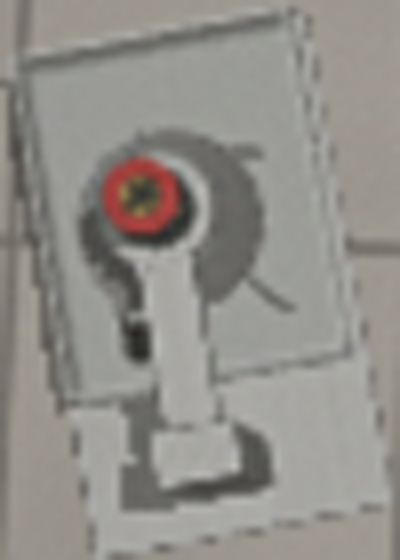

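Drift axis ≈ (0.515, -0.228), top 0.141, which matches the expected height. Ring ≈ (0.554, 0.140), top about 0.172 by depth. The column top is only about 0.135. Moving towards the drift now.

```bash
python3 -m pendant '{"gripper":[1,1,1,1,1,1,1,1,1,1],"slide":[[1.5,-1,0],[4.5,-3,0],[7.7,-5.2,0],[11,-7.4,0],[14.3,-9.6,0],[17.6,-11.8,0],[20.9,-14,0],[24.2,-16.2,0],[27.5,-18.4,0],[30.5,-20.5,0]],"spin":[0,0,0,0,0,0,0,0,0,0]}' 60 && python3 -m pendant '{"gripper":[1,1,1,1,1,1,1,1,1,1],"slide":[[3,-2,0],[6,-4,0],[9,-6,0],[11,-7.5,0],[12.3,-8.5,0],[12.9,-8.9,0],[12.9,-8.9,0],[12.9,-8.9,0],[12.9,-8.9,0],[12.9,-8.9,0]],"spin":[0,0,0,0,0,0,0,0,0,0]}'
python3 - <<'E'
from bench import *
import cv2,numpy as np,pickle
s=get_state();print({k:np.round(v,4).tolist() for k,v in s.items() if k in("t","ee_pos","ee_rot","force","joints")})
d=snapshot("wrist");cv2.imwrite("pics/w1.png",d["pixels"]);pickle.dump(d,open("w1.pkl","wb"))
print(np.linalg.inv(d["world_to_cam"])[:3,3])
E
```

```text
t: 0.98
ee_pos: [0.412, -0.3476, 0.2106]
ee_rot: [-180.0, -0.0, 15.2]
force: [0.4, 0.0, 0.2]
gripper_width: 1.001
t: 1.82
ee_pos: [0.5111, -0.2317, 0.2105]
ee_rot: [180.0, 0.0, 15.0]
force: [0.8, -0.5, -0.3]
gripper_width: 1.004
{'t': 1.8167, 'joints': [31.7636, 19.1511, -13.3126, 103.8179, 5.1788, 57.634, -58.6012], 'ee_pos': [0.5111, -0.2317, 0.2105], 'ee_rot': [179.977, 0.0377, 15.0143], 'force': [0.8499, -0.4999, -0.3005]}
[ 0.59184231 -0.21153912  0.38407022]
```

View pics/w1.png

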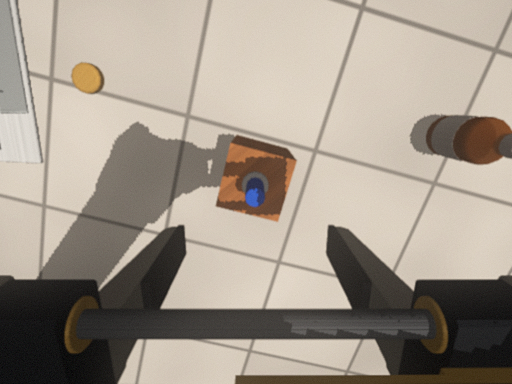

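The wrist view shows the blue handle at (255,190) in the holder, nearly midway between the fingertips. I'll refine the axis position from this view.

Run:
```python
import pickle;from h import *
d=pickle.load(open("w1.pkl","rb"))
m=mask(d,"blue",(230,150,285,225));p=pts(d,m);print(len(m),m.min(0),m.max(0))
t=p[:,2]>.137
print("top disc",t.sum(),m[t].min(0),m[t].max(0),p[t].mean(0),"plane",onplane(d,[(m[t].min(0)+m[t].max(0))/2],.141))
print("bins",[(z,p[(abs(p[:,2]-z)<.005)].mean(0).round(4).tolist()) for z in(.11,.12,.13,.141)])
s=[.5111,-.2317];c=(m[t].min(0)+m[t].max(0))/2;q=onplane(d,[c],.141)[0][:2]-s
a=np.radians(15.014);print("tool dx,dy",q@[np.cos(a),np.sin(a)],q@[np.sin(a),-np.cos(a)])
```

```text
279 [246 187] [263 206]
top disc 275 [246 187] [263 206] [ 0.5181231  -0.23007584  0.1403907 ] plane [[ 0.51832085 -0.23023807  0.141     ]]
bins [(0.11, [nan, nan, nan]), (0.12, [nan, nan, nan]), (0.13, [nan, nan, nan]), (0.141, [0.5181, -0.2301, 0.1404])]
tool dx,dy 0.00735306362803738 0.0004585776005185355<stdin>:6: RuntimeWarning: Mean of empty slice.
  ret = um.true_divide(
```

```bash
python3 -m pendant '{"gripper":[1,1,1,1,1,1,1,1,1,1],"slide":[[0.3,0,0.5],[0.6,0,1.5],[0.6,0,3],[0.6,0,4.5],[0.6,0,6],[0.6,0,7.2],[0.6,0,8],[0.6,0,8.3],[0.6,0,8.3],[0.6,0,8.3]],"spin":[0,0,0,0,0,0,0,0,0,0]}' 60
python3 - <<'E'
from bench import *
from h import *
import pickle
s=get_state();print({k:np.round(v,4).tolist() for k,v in s.items() if k in("t","ee_pos","ee_rot","force")})
d=snapshot("wrist");cv2.imwrite("pics/w2.png",d["pixels"]);pickle.dump(d,open("w2.pkl","wb"))
m=mask(d,"blue",(200,150,320,384));p=pts(d,m);t=abs(p[:,2]-.141)<.006
c=(m[t].min(0)+m[t].max(0))/2;P=onplane(d,[c],.141)[0];print(t.sum(),c,P,np.median(p[t],0))
q=P[:2]-s["ee_pos"][:2];a=np.radians(15.014);print("tool dx,dy",q@[np.cos(a),np.sin(a)],q@[np.sin(a),-np.cos(a)])
E
```

```text
t: 2.7
ee_pos: [0.5182, -0.2286, 0.1278]
ee_rot: [180.0, -0.0, 15.2]
force: [0.4, -0.9, -0.1]
gripper_width: 1.002
{'t': 2.7, 'ee_pos': [0.5182, -0.2286, 0.1278], 'ee_rot': [179.982, -0.0251, 15.1702], 'force': [0.3827, -0.9027, -0.0799]}
611 [256.5 246. ] [ 0.51983249 -0.23018518  0.141     ] [ 0.51897816 -0.23026863  0.14028572]
tool dx,dy 0.0011701658536510374 0.002002378068068083
```

View pics/w2.png

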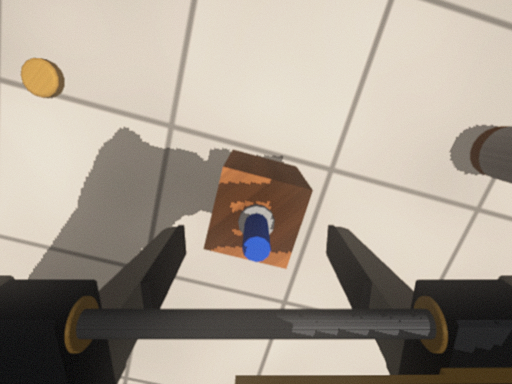

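The handle top at (256,246) sits between the jaws, so I'm closing.

```bash
python3 -m pendant '{"gripper":[0.2,-0.3,-1,-1,-1,-1,-1,-1,-1,-1],"slide":[[0,0,0],[0,0,0],[0,0,0],[0,0,0],[0,0,0],[0,0,0],[0,0,0],[0,0,0],[0,0,0],[0,0,0]],"spin":[0,0,0,0,0,0,0,0,0,0]}' 50
python3 - <<'E'
from bench import *
from h import *
s=get_state();print({k:np.round(v,4).tolist() for k,v in s.items() if k in("t","ee_pos","ee_rot","force","ft_torque","gripper_width")})
E
```

```text
t: 3.58
ee_pos: [0.5178, -0.2285, 0.1275]
ee_rot: [-180.0, 0.0, 15.2]
force: [-1.0, 0.0, -0.6]
gripper_width: 0.298
{'t': 3.5833, 'ee_pos': [0.5178, -0.2285, 0.1275], 'ee_rot': [-179.9996, 0.0042, 15.1685], 'force': [-1.0491, 0.0474, -0.6312], 'ft_torque': [-0.0678, -0.0207, -0.0074], 'gripper_width': 0.2977}
```

Width 0.298 is about 27 mm, not the handle's 18 mm. It may still be closing, so I'll hold and look.

```bash
python3 -m pendant '{"gripper":[-1,-1,-1,-1,-1,-1,-1,-1,-1,-1],"slide":[[0,0,0],[0,0,0],[0,0,0],[0,0,0],[0,0,0],[0,0,0],[0,0,0],[0,0,0],[0,0,0],[0,0,0]],"spin":[0,0,0,0,0,0,0,0,0,0]}' 50
python3 - <<'E'
from bench import *
from h import *
s=get_state();print({k:np.round(v,4).tolist() for k,v in s.items() if k in("t","ee_pos","ee_rot","force","ft_torque","gripper_width")})
d=snapshot("wrist");cv2.imwrite("pics/w3.png",d["pixels"])
E
```

```text
t: 4.42
ee_pos: [0.5178, -0.2285, 0.1276]
ee_rot: [180.0, 0.0, 15.2]
force: [0.3, 0.4, -0.7]
gripper_width: 0.173
{'t': 4.4167, 'ee_pos': [0.5178, -0.2285, 0.1276], 'ee_rot': [179.9938, 0.0021, 15.1673], 'force': [0.2638, 0.4358, -0.6963], 'ft_torque': [-0.1597, -0.0143, 0.0068], 'gripper_width': 0.173}
```

View pics/w3.png

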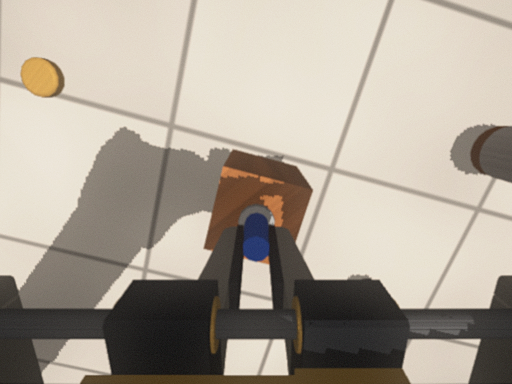

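The handle is between the fingers. Lifting it clear of the holder.

```bash
python3 -m pendant '{"gripper":[-1,-1,-1,-1,-1,-1,-1,-1,-1,-1],"slide":[[0,0,-0.5],[0,0,-1.5],[0,0,-3.5],[0,0,-6],[0,0,-8.5],[0,0,-11],[0,0,-13.5],[0,0,-16],[0,0,-18],[0,0,-18.8]],"spin":[0,0,0,0,0,0,0,0,0,0]}' 60
python3 - <<'E'
from bench import *
from h import *
import pickle
s=get_state();print({k:np.round(v,4).tolist() for k,v in s.items() if k in("t","ee_pos","ee_rot","force","ft_torque","gripper_width")})
for n in("side","wrist","top"):
  d=snapshot(n);cv2.imwrite(f"pics/{n}4.png",d["pixels"]);pickle.dump(d,open(f"{n}4.pkl","wb"))
  if n=="side":cv2.imwrite("pics/s4c.png",cv2.resize(d["pixels"][190:300,190:300],None,fx=5,fy=5))
E
```

```text
t: 5.3
ee_pos: [0.5191, -0.2286, 0.3198]
ee_rot: [179.8, -0.3, 15.2]
force: [0.4, 1.0, -0.9]
gripper_width: 0.17
{'t': 5.3, 'ee_pos': [0.5191, -0.2286, 0.3198], 'ee_rot': [179.7982, -0.2632, 15.1824], 'force': [0.3687, 1.0167, -0.8653], 'ft_torque': [0.0102, -0.029, 0.0223], 'gripper_width': 0.1699}
```

View pics/s4c.png

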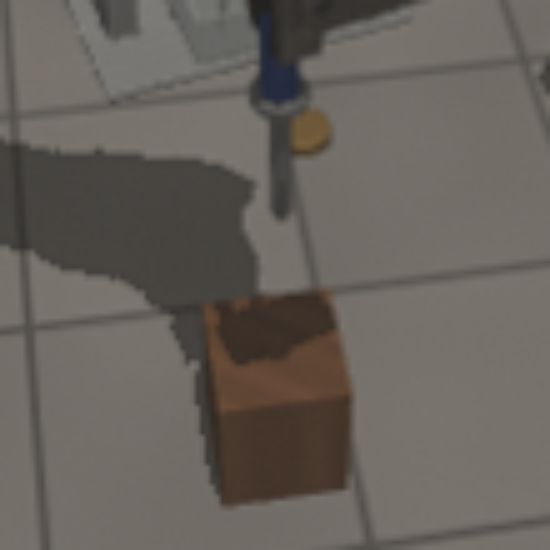

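View pics/wrist4.png

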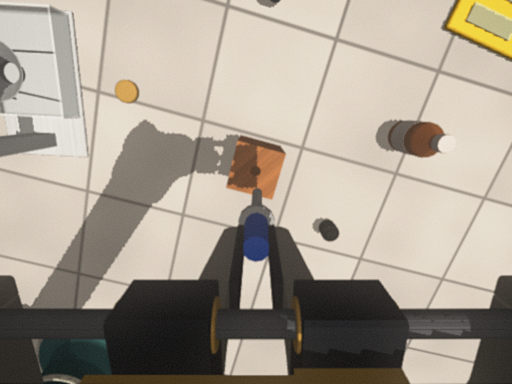

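The side crop shows the drift hanging upright, lifted clear of the holder. In the wrist view the tip is at about (257,191). I'll measure the tip relative to the hand.

Run:
```python
import pickle;from h import *
d=pickle.load(open("wrist4.pkl","rb"));S=pickle.load(open("side4.pkl","rb"));T=pickle.load(open("top4.pkl","rb"))
cv2.imwrite("pics/w4c.png",cv2.resize(d["pixels"][170:280,210:305],None,fx=6,fy=6,interpolation=0)[:600])
m=mask(d,"blue",(230,150,285,280));print("blue",m.min(0),m.max(0))
p=pts(d,m);t=p[:,2]>.325;print(t.sum(),np.median(p[t],0),p[:,2].max())
c=(m[t].min(0)+m[t].max(0))/2;print("handle top",c,onplane(d,[c],.333))
# shaft columns in depth
for v in range(186,228,3):
    u=np.arange(240,275);q=pts(d,np.c_[u,np.full(len(u),v)]);k=(q[:,2]>.15)
    if k.any():print(v,u[k].min(),u[k].max(),np.round(q[k].mean(0),4))
m=mask(S,"blue",(230,180,265,225));print("side blue",m.min(0),m.max(0))
for v in range(205,240,3):
    u=np.arange(235,262);q=pts(S,np.c_[u,np.full(len(u),v)]);k=(q[:,2]>.15)&(abs(q[:,1]+.23)<.03)
    if k.any():print("side",v,u[k].min(),u[k].max(),np.round(q[k].mean(0),4))
```

```text
blue [243 216] [268 260]
555 [ 0.5200029  -0.23008298  0.33254794] 0.4937002311272522
handle top [255.5 245.5] [[ 0.52098845 -0.22960233  0.333     ]]
189 253 260 [ 0.5241 -0.2302  0.213 ]
192 252 261 [ 0.5234 -0.2303  0.2217]
195 252 261 [ 0.5236 -0.2302  0.2326]
198 252 261 [ 0.5236 -0.2302  0.2422]
201 251 261 [ 0.5231 -0.2298  0.2499]
204 251 263 [ 0.5374 -0.226   0.3026]
207 245 267 [ 0.5309 -0.2275  0.2899]
210 242 270 [ 0.5288 -0.228   0.2903]
213 240 271 [ 0.5289 -0.2275  0.2975]
216 240 273 [ 0.5256 -0.2293  0.294 ]
219 240 274 [ 0.5247 -0.2299  0.2975]
222 240 273 [ 0.524  -0.2297  0.3019]
225 240 274 [ 0.5275 -0.2289  0.316 ]Traceback (most recent call last):
  File "<stdin>", line 11, in <module>
    return umr_minimum(a, axis, None, out, keepdims, initial, where)
ValueError: zero-size array to reduction operation minimum which has no identity
```

View pics/w4c.png

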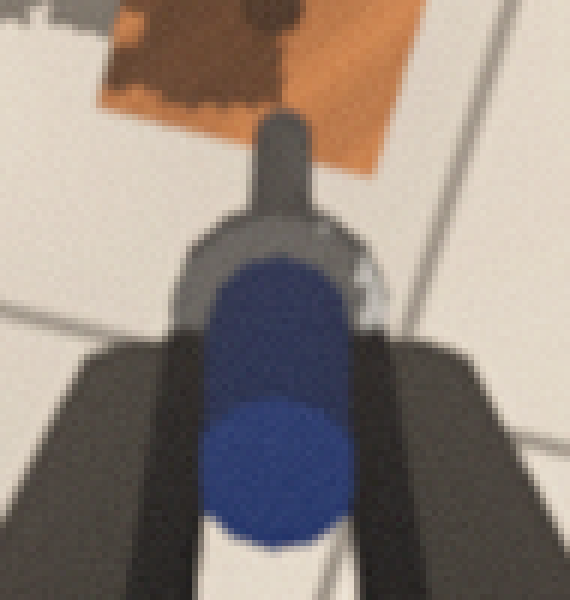

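The wrist view shows the shaft vertical within about 1 mm, with the drift axis at TCP within about 2 mm. I'll use the same camera for ring-versus-drift relative alignment. Carrying it over the jig.

```bash
python3 -m pendant '{"gripper":[-1,-1,-1,-1,-1,-1,-1,-1,-1,-1],"slide":[[0.3,-0.8,0],[1,-2.5,0],[2.1,-5.5,0],[3.3,-8.7,0],[4.6,-12,0],[5.9,-15.3,0],[7.2,-18.6,0],[8.4,-21.9,0],[9.6,-25,0],[10.6,-27.7,0]],"spin":[0,0,0,0,0,0,0,0,0,0]}' && python3 -m pendant '{"gripper":[-1,-1,-1,-1,-1,-1,-1,-1,-1,-1],"slide":[[0.8,-2.2,0],[1.5,-4.1,0],[2.1,-5.5,0],[2.5,-6.5,0],[2.6,-6.8,0],[2.6,-6.8,0],[2.6,-6.8,0],[2.6,-6.8,0],[2.6,-6.8,0],[2.6,-6.8,0]],"spin":[0,0,0,0,0,0,0,0,0,0]}'
python3 - <<'E'
from bench import *
from h import *
import pickle
s=get_state();print({k:np.round(v,4).tolist() for k,v in s.items() if k in("t","ee_pos","ee_rot","force","ft_torque","gripper_width")})
d=snapshot("wrist");cv2.imwrite(f"pics/w5.png",d["pixels"]);pickle.dump((d,s),open("w5.pkl","wb"))
E
```

```text
t: 6.28
ee_pos: [0.5463, 0.0699, 0.3139]
ee_rot: [-179.9, 0.2, 15.3]
force: [0.7, -0.6, -0.9]
gripper_width: 0.171
t: 7.12
ee_pos: [0.5551, 0.138, 0.3156]
ee_rot: [180.0, 0.0, 15.1]
force: [-0.8, -0.2, -1.1]
gripper_width: 0.175
{'t': 7.1167, 'ee_pos': [0.5551, 0.138, 0.3156], 'ee_rot': [179.9778, 0.0015, 15.0775], 'force': [-0.7739, -0.2149, -1.1257], 'ft_torque': [-0.0479, 0.0474, -0.0202], 'gripper_width': 0.1754}
```

View pics/w5.png

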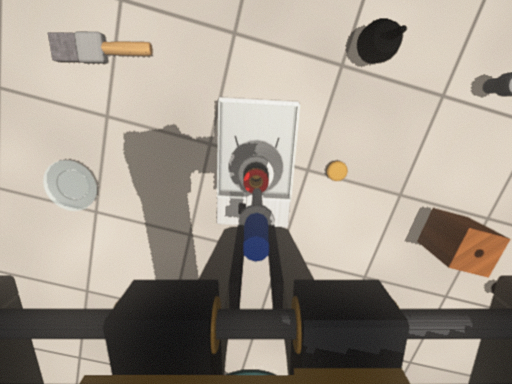

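The wrist view has the ring centred at about (257,180) with the drift tip at its lower edge. Measuring both now.

Run:
```python
import pickle;from h import *
d,s=pickle.load(open("w5.pkl","rb"));w2=lambda P:P
cv2.imwrite("pics/w5c.png",cv2.resize(d["pixels"][160:265,210:305],None,fx=6,fy=6,interpolation=0)[:600])
m=mask(d,"red",(230,150,285,215));print(len(m),m.min(0),m.max(0));p=pts(d,m);print(np.percentile(p[:,2],[5,50,95]))
for z in(.170,.172,.174):
  P=onplane(d,m,z)
  (c,r)=cv2.minEnclosingCircle(P[:,:2].astype(np.float32)); print(z,"enc",np.round(c,4),round(r,4))
for v in range(170,260,3):
    u=np.arange(230,285);k=d["depth"][v,u]>0
    q=pts(d,np.c_[u,np.full(len(u),v)]);k=(q[:,2]>.183)&(q[:,2]<.26)
    if k.any() and k.sum()<16:print(v,u[k].min(),u[k].max(),np.round(q[k].mean(0),4))
m=mask(d,"blue",(230,150,285,280));p=pts(d,m);t=abs(p[:,2]-.3285)<.006
c=(m[t].min(0)+m[t].max(0))/2;print("handle top",t.sum(),c,onplane(d,[c],.329),np.median(p[t],0))
```

```text
281 [244 169] [267 191]
[0.16889999 0.17038049 0.17184188]
0.17 enc [0.5576 0.1373] 0.0146
0.172 enc [0.5581 0.1375] 0.0145
0.174 enc [0.5586 0.1376] 0.0144
188 254 259 [0.5596 0.1368 0.2059]
191 252 261 [0.5587 0.1366 0.2139]
194 252 261 [0.5589 0.1367 0.2249]
197 252 261 [0.559  0.1368 0.235 ]
200 252 261 [0.559  0.1368 0.244 ]
203 251 261 [0.5583 0.137  0.2506]
handle top 590 [255.5 245.5] [[0.55699708 0.13716854 0.329     ]] [0.55627419 0.13695347 0.32838833]
```

View pics/w5c.png

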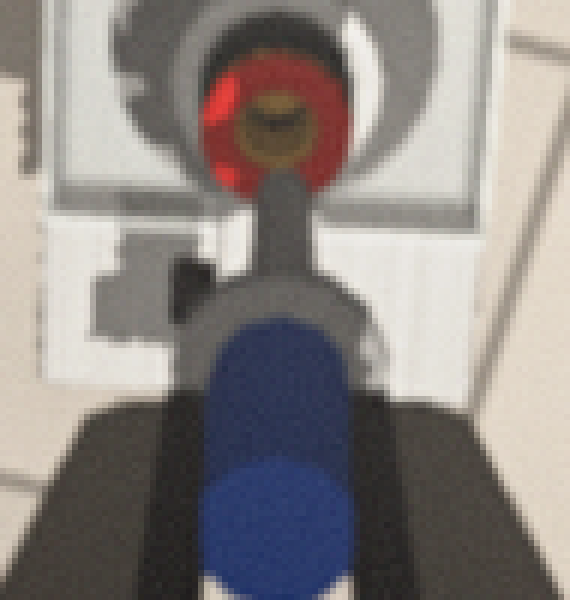

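Relative offset is about +2 mm in tool x and -0.5 mm in tool y. I'll correct it, lower to just above the ring, and look again.

```bash
python3 -m pendant '{"gripper":[-1,-1,-1,-1,-1,-1,-1,-1,-1,-1],"slide":[[0.1,0,0.2],[0.2,-0.05,0.6],[0.2,-0.05,1],[0.2,-0.05,1.4],[0.2,-0.05,1.7],[0.2,-0.05,1.9],[0.2,-0.05,1.9],[0.2,-0.05,1.9],[0.2,-0.05,1.9],[0.2,-0.05,1.9]],"spin":[0,0,0,0,0,0,0,0,0,0]}'
cat > m.py <<'E'
from bench import *
from h import *
import pickle,sys
n=sys.argv[1]
s=get_state();print({k:np.round(v,4).tolist() for k,v in s.items() if k in("t","ee_pos","ee_rot","force","ft_torque","gripper_width")})
tip=s["ee_pos"][2]-.1165
d=snapshot("wrist");cv2.imwrite(f"pics/w{n}c.png",cv2.resize(d["pixels"][160:265,210:305],None,fx=6,fy=6,interpolation=0)[:600])
pickle.dump((d,s),open(f"w{n}.pkl","wb"))
m=mask(d,"red",(230,150,285,225));print(len(m),m.min(0),m.max(0));p=pts(d,m);print(np.percentile(p[:,2],[5,50,95]))
(c,r)=cv2.minEnclosingCircle(onplane(d,m,.171)[:,:2].astype(np.float32)); print("ring",np.round(c,4),round(r,4))
A=[]
for v in range(170,260,2):
    u=np.arange(230,285)
    q=pts(d,np.c_[u,np.full(len(u),v)]);k=(q[:,2]>tip+.006)&(q[:,2]<tip+.06)
    if k.any() and k.sum()<16:print(v,u[k].min(),u[k].max(),np.round(q[k].mean(0),4));A.append(q[k].mean(0))
a=np.radians(s["ee_rot"][2]);ex=np.array([np.cos(a),np.sin(a)]);ey=np.array([np.sin(a),-np.cos(a)])
x=np.median(A,0)[:2]-.0039*ex;print("axis",x.round(4));q=np.array(c)-x;print("shift tool x,y mm",1e3*q@ex,1e3*q@ey)
E
python3 m.py 6
```

```text
t: 8.0
ee_pos: [0.5569, 0.1401, 0.2968]
ee_rot: [180.0, -0.0, 15.2]
force: [-0.6, 0.7, -1.9]
gripper_width: 0.172
{'t': 8.0, 'ee_pos': [0.5569, 0.1401, 0.2968], 'ee_rot': [179.9965, -0.0255, 15.1698], 'force': [-0.5533, 0.7333, -1.9091], 'ft_torque': [0.009, 0.0481, -0.0246], 'gripper_width': 0.1719}
306 [245 175] [269 198]
[0.1689716  0.17051735 0.17183088]
ring [0.5579 0.1376] 0.0147
188 255 258 [0.5617 0.139  0.1881]
190 253 260 [0.5613 0.1389 0.194 ]
192 252 261 [0.5606 0.1387 0.1988]
194 252 261 [0.5607 0.1388 0.206 ]
196 252 261 [0.5609 0.1388 0.2131]
198 252 261 [0.5608 0.1388 0.2191]
200 252 261 [0.5608 0.1389 0.225 ]
202 251 261 [0.5604 0.1392 0.2299]
axis [0.557  0.1378]
shift tool x,y mm 0.7245139622361663 0.4537926466232169
```

View pics/w6c.png

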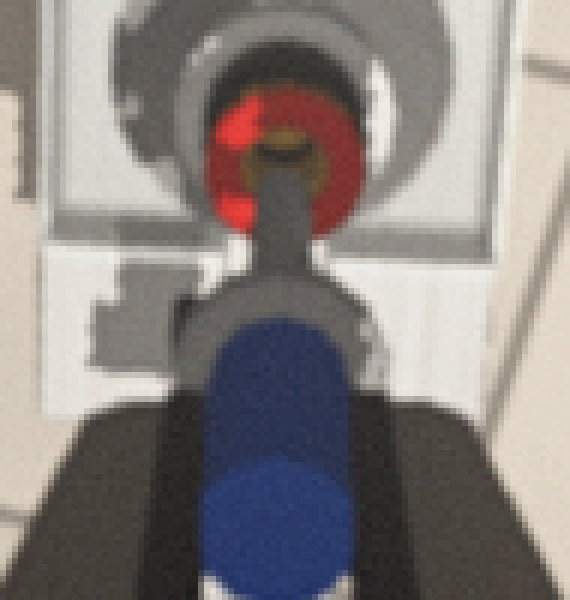

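Residual is about 0.7/0.4 mm, within the 1.5 mm play. Entering the collar slowly.

```bash
python3 -m pendant '{"gripper":[-1,-1,-1,-1,-1,-1,-1,-1,-1,-1],"slide":[[0.05,0.03,0.1],[0.05,0.03,0.3],[0.05,0.03,0.5],[0.05,0.03,0.7],[0.05,0.03,0.9],[0.05,0.03,1.1],[0.05,0.03,1.3],[0.05,0.03,1.5],[0.05,0.03,1.5],[0.05,0.03,1.5]],"spin":[0,0,0,0,0,0,0,0,0,0]}'
python3 m.py 7
```

```text
t: 8.88
ee_pos: [0.5572, 0.1399, 0.2814]
ee_rot: [-180.0, 0.0, 15.2]
force: [-0.3, -0.3, -1.4]
gripper_width: 0.169
{'t': 8.8833, 'ee_pos': [0.5572, 0.1399, 0.2814], 'ee_rot': [-179.9973, 0.0192, 15.1701], 'force': [-0.2983, -0.2894, -1.4107], 'ft_torque': [0.0121, 0.0096, 0.0294], 'gripper_width': 0.1686}
341 [244 178] [270 203]
[0.16873023 0.1704805  0.17188338]
ring [0.5582 0.1377] 0.0146
180 257 262 [0.5705 0.1384 0.1715]
182 248 265 [0.5681 0.1391 0.1713]
184 247 266 [0.5659 0.1395 0.1715]
186 245 265 [0.5623 0.1446 0.1715]
188 244 269 [0.5618 0.1387 0.1718]
190 253 270 [0.5617 0.1356 0.1763]
192 244 270 [0.5596 0.1389 0.1793]
194 245 266 [0.56   0.1377 0.1867]
196 252 267 [0.5599 0.136  0.1915]
198 252 266 [0.5598 0.1367 0.1981]
200 246 266 [0.5576 0.1361 0.1971]
202 249 262 [0.5586 0.1385 0.2079]
204 262 262 [0.5465 0.1286 0.1716]
axis [0.5563 0.1374]
shift tool x,y mm 1.957015334304903 0.2041452758047395
```

View pics/w7c.png

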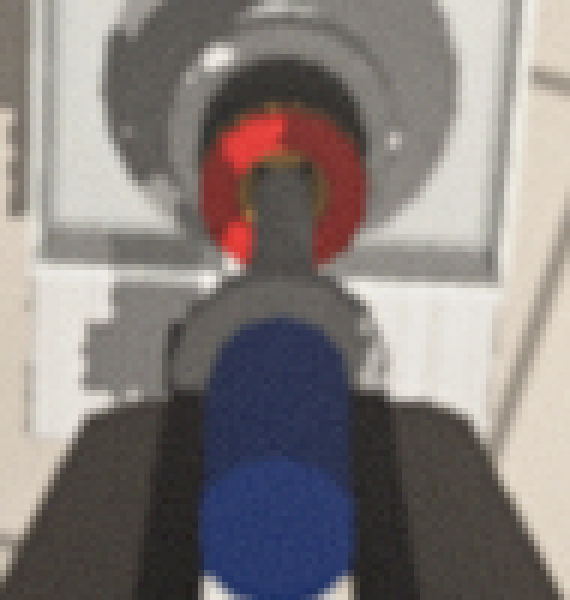

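The tip is inside the ring, laterally centred, with no side force. Going on.

```bash
python3 -m pendant '{"gripper":[-1,-1,-1,-1,-1,-1,-1,-1,-1,-1],"slide":[[0.03,0,0.15],[0.03,0,0.4],[0.03,0,0.65],[0.03,0,0.9],[0.03,0,1.15],[0.03,0,1.4],[0.03,0,1.6],[0.03,0,1.8],[0.03,0,1.8],[0.03,0,1.8]],"spin":[0,0,0,0,0,0,0,0,0,0]}'
python3 -c "
from bench import *
s=get_state();print(s['ee_pos'],s['force'],s['ft_torque'])"
```

```text
t: 9.77
ee_pos: [0.5576, 0.14, 0.2634]
ee_rot: [180.0, 0.0, 15.2]
force: [-0.2, 0.2, -1.1]
gripper_width: 0.17
[0.55756293 0.13996118 0.26343386] [-0.16000535  0.24316899 -1.14190585] [0.02605313 0.02799716 0.02431637]
```

```bash
python3 -m pendant '{"gripper":[-1,-1,-1,-1,-1,-1,-1,-1,-1,-1],"slide":[[0,0,0.15],[0,0,0.4],[0,0,0.65],[0,0,0.9],[0,0,1.15],[0,0,1.4],[0,0,1.6],[0,0,1.8],[0,0,1.9],[0,0,1.9]],"spin":[0,0,0,0,0,0,0,0,0,0]}'
python3 m.py 8
```

```text
t: 10.6
ee_pos: [0.5575, 0.1399, 0.2442]
ee_rot: [-180.0, 0.0, 15.2]
force: [-0.2, -0.4, -1.9]
gripper_width: 0.172
{'t': 10.6, 'ee_pos': [0.5575, 0.1399, 0.2442], 'ee_rot': [-179.9992, 0.0304, 15.1668], 'force': [-0.1807, -0.4214, -1.9439], 'ft_torque': [0.004, -0.015, 0.0072], 'gripper_width': 0.1723}
338 [242 188] [272 209]
[0.16878211 0.17043996 0.1718604 ]
ring [0.5589 0.1378] 0.0143
178 253 260 [0.5725 0.1416 0.1363]
206 241 272 [0.5555 0.1355 0.1702]
208 242 271 [0.5538 0.1343 0.1703]
axis [0.5517 0.1344]
shift tool x,y mm 7.857362308567826 -1.3512215023655094
```

View pics/w8c.png

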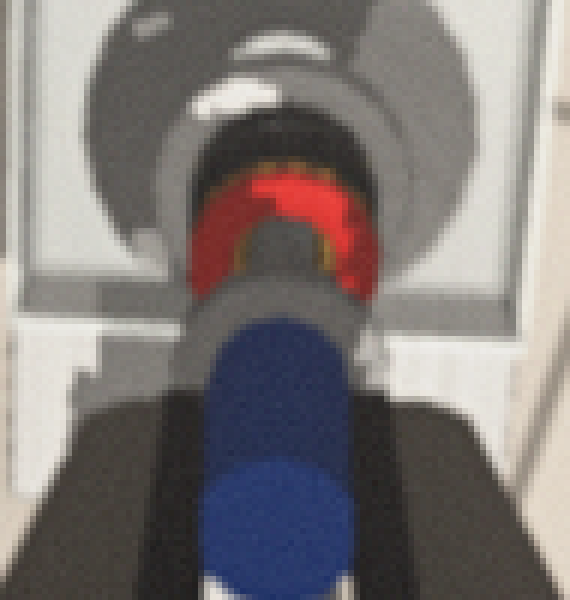

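The drift is centred, there is no contact force, and the tip is at about 0.128. Approaching the plug gently.

```bash
python3 -m pendant '{"gripper":[-1,-1,-1,-1,-1,-1,-1,-1,-1,-1],"slide":[[0,0,0.06],[0,0,0.12],[0,0,0.18],[0,0,0.24],[0,0,0.3],[0,0,0.35],[0,0,0.4],[0,0,0.43],[0,0,0.45],[0,0,0.45]],"spin":[0,0,0,0,0,0,0,0,0,0]}'
```

```text
t: 11.48
ee_pos: [0.5576, 0.1399, 0.24]
ee_rot: [180.0, 0.0, 15.2]
force: [0.0, 0.3, -1.4]
gripper_width: 0.171
```

```bash
python3 -m pendant '{"gripper":[-1,-1,-1,-1,-1,-1,-1,-1,-1,-1],"slide":[[0,0,0.01],[0,0,0.02],[0,0,0.03],[0,0,0.04],[0,0,0.05],[0,0,0.06],[0,0,0.07],[0,0,0.08],[0,0,0.09],[0,0,0.1]],"spin":[0,0,0,0,0,0,0,0,0,0]}'
```

```text
t: 12.32
ee_pos: [0.5577, 0.14, 0.2391]
ee_rot: [180.0, -0.0, 15.2]
force: [0.5, 0.4, -1.5]
gripper_width: 0.168
```

```bash
python3 -m pendant '{"gripper":[-1,-1,-1,-1,-1,-1,-1,-1,-1,-1],"slide":[[0,0,0.01],[0,0,0.02],[0,0,0.03],[0,0,0.04],[0,0,0.05],[0,0,0.06],[0,0,0.07],[0,0,0.08],[0,0,0.09],[0,0,0.1]],"spin":[0,0,0,0,0,0,0,0,0,0]}'
```

```text
t: 13.15
ee_pos: [0.5579, 0.14, 0.2384]
ee_rot: [180.0, -0.0, 15.2]
force: [-0.2, -0.5, 4.4]
gripper_width: 0.174
```

Contact with the plug at about 6 N net. Smaller steps now.

```bash
python3 -m pendant '{"gripper":[-1,-1,-1,-1,-1,-1,-1,-1,-1,-1],"slide":[[0,0,0.005],[0,0,0.01],[0,0,0.015],[0,0,0.02],[0,0,0.025],[0,0,0.03],[0,0,0.035],[0,0,0.04],[0,0,0.045],[0,0,0.05]],"spin":[0,0,0,0,0,0,0,0,0,0]}'
```

```text
t: 13.98
ee_pos: [0.558, 0.14, 0.2381]
ee_rot: [180.0, -0.1, 15.2]
force: [-0.7, -0.6, 5.8]
gripper_width: 0.172
```

```bash
python3 -m pendant '{"gripper":[-1,-1,-1,-1,-1,-1,-1,-1,-1,-1],"slide":[[0,0,0.01],[0,0,0.02],[0,0,0.03],[0,0,0.04],[0,0,0.05],[0,0,0.06],[0,0,0.06],[0,0,0.06],[0,0,0.06],[0,0,0.06]],"spin":[0,0,0,0,0,0,0,0,0,0]}'
```

```text
t: 14.82
ee_pos: [0.5583, 0.14, 0.2379]
ee_rot: [180.0, -0.1, 15.2]
force: [-0.2, -0.0, 6.4]
gripper_width: 0.172
```

```bash
python3 -m pendant '{"gripper":[-1,-1,-1,-1,-1,-1,-1,-1,-1,-1],"slide":[[0,0,0.01],[0,0,0.02],[0,0,0.03],[0,0,0.04],[0,0,0.05],[0,0,0.06],[0,0,0.07],[0,0,0.08],[0,0,0.08],[0,0,0.08]],"spin":[0,0,0,0,0,0,0,0,0,0]}'
```

```text
t: 15.65
ee_pos: [0.5585, 0.1402, 0.2374]
ee_rot: [180.0, -0.1, 15.2]
force: [0.0, -0.2, 8.4]
gripper_width: 0.173
```

```bash
python3 -m pendant '{"gripper":[-1,-1,-1,-1,-1,-1,-1,-1,-1,-1],"slide":[[0,0,0.01],[0,0,0.02],[0,0,0.03],[0,0,0.04],[0,0,0.05],[0,0,0.06],[0,0,0.07],[0,0,0.08],[0,0,0.08],[0,0,0.08]],"spin":[0,0,0,0,0,0,0,0,0,0]}'
```

```text
t: 16.48
ee_pos: [0.5585, 0.14, 0.2365]
ee_rot: [180.0, -0.1, 15.2]
force: [1.2, -1.0, 8.4]
gripper_width: 0.172
```

```bash
python3 m.py 9 | head -3
python3 - <<'E'
import pickle;from h import *
for n in("8","9"):
    d,s=pickle.load(open(f"w{n}.pkl","rb"));m=mask(d,"blue",(230,150,285,280));p=pts(d,m);z=p[:,2]-s["ee_pos"][2]
    t=abs(z-.0135)<.004;print(n,m.min(0),m.max(0),t.sum(),np.median(z[t]),m[t].mean(0))
E
```

```text
{'t': 16.4833, 'ee_pos': [0.5585, 0.14, 0.2365], 'ee_rot': [179.9679, -0.1292, 15.1598], 'force': [1.1799, -1.0357, 8.4131], 'ft_torque': [-0.2221, -0.0009, -0.0055], 'gripper_width': 0.172}
308 [241 192] [272 210]
[0.16867744 0.17037133 0.17182513]
8 [243 214] [268 260] 568 0.012812494977385513 [255.63204225 246.6971831 ]
9 [243 214] [268 260] 574 0.012876481633459252 [255.60801394 246.6010453 ]
```

View pics/w9c.png

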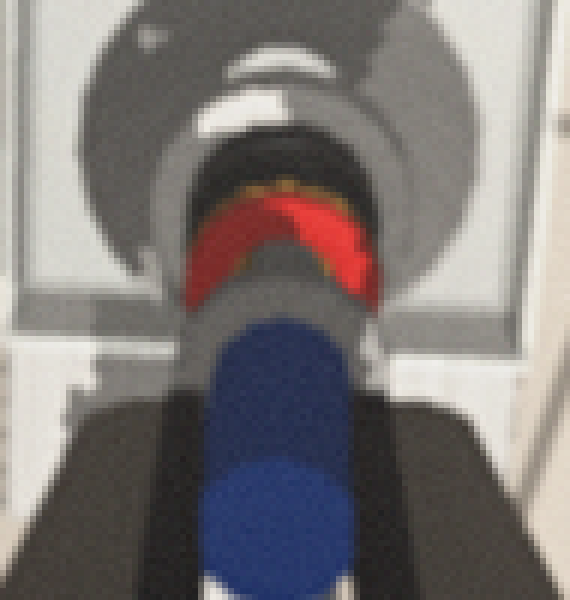

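There is no slip and the plug is creeping into the catches. Continuing.

```bash
python3 -m pendant '{"gripper":[-1,-1,-1,-1,-1,-1,-1,-1,-1,-1],"slide":[[0,0,0.01],[0,0,0.02],[0,0,0.03],[0,0,0.04],[0,0,0.05],[0,0,0.06],[0,0,0.07],[0,0,0.08],[0,0,0.09],[0,0,0.1]],"spin":[0,0,0,0,0,0,0,0,0,0]}'
```

```text
t: 17.37
ee_pos: [0.5582, 0.14, 0.2352]
ee_rot: [180.0, -0.1, 15.2]
force: [-1.1, -1.2, 7.4]
gripper_width: 0.169
```

Force is falling, so the plug has started to move. Next step 1.5 mm.

```bash
python3 -m pendant '{"gripper":[-1,-1,-1,-1,-1,-1,-1,-1,-1,-1],"slide":[[0,0,0.015],[0,0,0.03],[0,0,0.045],[0,0,0.06],[0,0,0.075],[0,0,0.09],[0,0,0.105],[0,0,0.12],[0,0,0.135],[0,0,0.15]],"spin":[0,0,0,0,0,0,0,0,0,0]}'
```

```text
t: 18.2
ee_pos: [0.5581, 0.1399, 0.2334]
ee_rot: [180.0, -0.1, 15.2]
force: [-0.1, -0.9, 6.4]
gripper_width: 0.172
```

```bash
python3 -m pendant '{"gripper":[-1,-1,-1,-1,-1,-1,-1,-1,-1,-1],"slide":[[0,0,0.015],[0,0,0.03],[0,0,0.045],[0,0,0.06],[0,0,0.075],[0,0,0.09],[0,0,0.105],[0,0,0.12],[0,0,0.135],[0,0,0.15]],"spin":[0,0,0,0,0,0,0,0,0,0]}'
```

```text
t: 19.03
ee_pos: [0.5583, 0.1399, 0.2323]
ee_rot: [180.0, -0.1, 15.2]
force: [0.1, -0.2, 8.4]
gripper_width: 0.172
```

```bash
python3 -m pendant '{"gripper":[-1,-1,-1,-1,-1,-1,-1,-1,-1,-1],"slide":[[0,0,0.015],[0,0,0.03],[0,0,0.045],[0,0,0.06],[0,0,0.075],[0,0,0.09],[0,0,0.105],[0,0,0.12],[0,0,0.135],[0,0,0.15]],"spin":[0,0,0,0,0,0,0,0,0,0]}'
```

```text
t: 19.87
ee_pos: [0.5575, 0.14, 0.2296]
ee_rot: [-180.0, 0.0, 15.2]
force: [-0.3, -0.2, 3.1]
gripper_width: 0.173
```

Catches passed and the force dropped to drag. Tip is at about 0.113.

```bash
python3 -m pendant '{"gripper":[-1,-1,-1,-1,-1,-1,-1,-1,-1,-1],"slide":[[0,0,0.02],[0,0,0.04],[0,0,0.06],[0,0,0.08],[0,0,0.1],[0,0,0.12],[0,0,0.14],[0,0,0.16],[0,0,0.18],[0,0,0.2]],"spin":[0,0,0,0,0,0,0,0,0,0]}'
```

```text
t: 20.7
ee_pos: [0.5576, 0.14, 0.2279]
ee_rot: [-180.0, -0.0, 15.2]
force: [-0.4, 0.5, 3.6]
gripper_width: 0.171
```

```bash
python3 -m pendant '{"gripper":[-1,-1,-1,-1,-1,-1,-1,-1,-1,-1],"slide":[[0,0,0.02],[0,0,0.04],[0,0,0.06],[0,0,0.08],[0,0,0.1],[0,0,0.12],[0,0,0.14],[0,0,0.16],[0,0,0.18],[0,0,0.2]],"spin":[0,0,0,0,0,0,0,0,0,0]}'
```

```text
t: 21.53
ee_pos: [0.5576, 0.14, 0.2258]
ee_rot: [180.0, 0.0, 15.2]
force: [0.3, -0.2, 4.5]
gripper_width: 0.171
```

```bash
python3 -m pendant '{"gripper":[-1,-1,-1,-1,-1,-1,-1,-1,-1,-1],"slide":[[0,0,0.02],[0,0,0.04],[0,0,0.06],[0,0,0.08],[0,0,0.1],[0,0,0.12],[0,0,0.14],[0,0,0.16],[0,0,0.18],[0,0,0.2]],"spin":[0,0,0,0,0,0,0,0,0,0]}'
```

```text
t: 22.37
ee_pos: [0.5575, 0.1399, 0.2236]
ee_rot: [180.0, 0.0, 15.2]
force: [0.5, -0.3, -1.4]
gripper_width: 0.175
```

The force is back to free weight, so the plug has dropped. Descending 12 mm (shoulder at 0.177), then checking the bin.

```bash
python3 -m pendant '{"gripper":[-1,-1,-1,-1,-1,-1,-1,-1,-1,-1],"slide":[[0,0,0.1],[0,0,0.25],[0,0,0.4],[0,0,0.55],[0,0,0.7],[0,0,0.85],[0,0,1.0],[0,0,1.1],[0,0,1.2],[0,0,1.2]],"spin":[0,0,0,0,0,0,0,0,0,0]}'
python3 - <<'E'
from bench import *
from h import *
a=snapshot("side")["pixels"][140:215,200:280];b=snapshot("wrist")["pixels"]
cv2.imwrite("pics/s10.png",cv2.resize(a,None,fx=8,fy=8,interpolation=2)[:600]);cv2.imwrite("pics/w10.png",b)
E
```

```text
t: 23.2
ee_pos: [0.5575, 0.1399, 0.2116]
ee_rot: [180.0, 0.0, 15.2]
force: [0.0, -0.6, -1.9]
gripper_width: 0.173
```

View pics/s10.png

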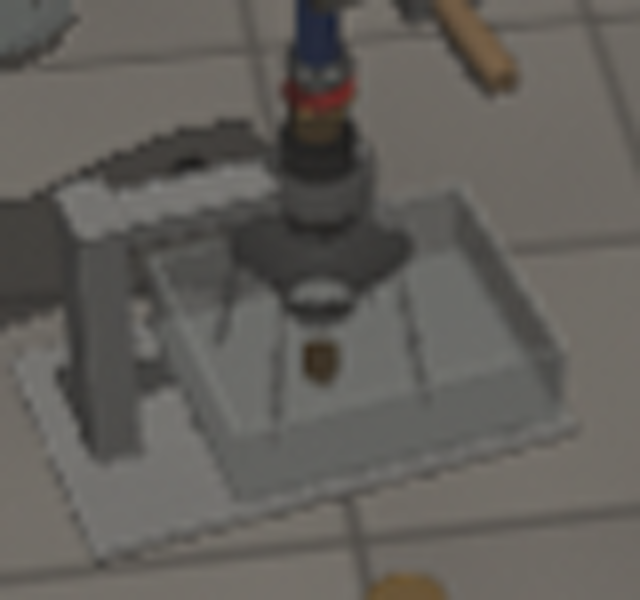

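View pics/w10.png

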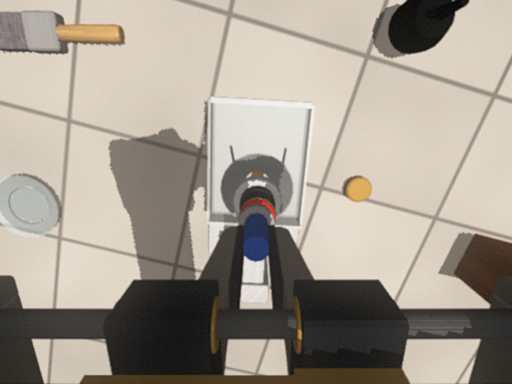

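The side crop shows the brass plug lying in the bin below the spout, crop (320,360), with the shoulder just above the red ring. Now I'll feel for the ring.

```bash
python3 -m pendant '{"gripper":[-1,-1,-1,-1,-1,-1,-1,-1,-1,-1],"slide":[[0,0,0.04],[0,0,0.08],[0,0,0.12],[0,0,0.16],[0,0,0.2],[0,0,0.24],[0,0,0.28],[0,0,0.32],[0,0,0.36],[0,0,0.4]],"spin":[0,0,0,0,0,0,0,0,0,0]}'
```

```text
t: 24.13
ee_pos: [0.5576, 0.14, 0.2078]
ee_rot: [180.0, 0.0, 15.2]
force: [-0.6, -0.7, -1.6]
gripper_width: 0.171
```

```bash
python3 -m pendant '{"gripper":[-1,-1,-1,-1,-1,-1,-1,-1,-1,-1],"slide":[[0,0,0.01],[0,0,0.02],[0,0,0.03],[0,0,0.04],[0,0,0.05],[0,0,0.06],[0,0,0.07],[0,0,0.08],[0,0,0.09],[0,0,0.1]],"spin":[0,0,0,0,0,0,0,0,0,0]}'
```

```text
t: 24.97
ee_pos: [0.5576, 0.14, 0.2069]
ee_rot: [180.0, -0.0, 15.2]
force: [1.0, -0.0, -1.3]
gripper_width: 0.174
```

```bash
python3 -m pendant '{"gripper":[-1,-1,-1,-1,-1,-1,-1,-1,-1,-1],"slide":[[0,0,0.01],[0,0,0.02],[0,0,0.03],[0,0,0.04],[0,0,0.05],[0,0,0.06],[0,0,0.07],[0,0,0.08],[0,0,0.09],[0,0,0.1]],"spin":[0,0,0,0,0,0,0,0,0,0]}'
```

```text
t: 25.8
ee_pos: [0.5576, 0.14, 0.2058]
ee_rot: [180.0, 0.0, 15.2]
force: [0.5, 0.2, -1.7]
gripper_width: 0.175
```

```bash
python3 -m pendant '{"gripper":[-1,-1,-1,-1,-1,-1,-1,-1,-1,-1],"slide":[[0,0,0.01],[0,0,0.02],[0,0,0.03],[0,0,0.04],[0,0,0.05],[0,0,0.06],[0,0,0.07],[0,0,0.08],[0,0,0.09],[0,0,0.1]],"spin":[0,0,0,0,0,0,0,0,0,0]}'
```

```text
t: 26.63
ee_pos: [0.5577, 0.14, 0.205]
ee_rot: [180.0, -0.0, 15.2]
force: [-0.5, -0.6, 1.3]
gripper_width: 0.173
```

Ring found (shoulder at about 0.1705). Pressing 1.5 mm more.

```bash
python3 -m pendant '{"gripper":[-1,-1,-1,-1,-1,-1,-1,-1,-1,-1],"slide":[[0,0,0.015],[0,0,0.03],[0,0,0.045],[0,0,0.06],[0,0,0.075],[0,0,0.09],[0,0,0.105],[0,0,0.12],[0,0,0.135],[0,0,0.15]],"spin":[0,0,0,0,0,0,0,0,0,0]}'
```

```text
t: 27.47
ee_pos: [0.5579, 0.1401, 0.2038]
ee_rot: [180.0, -0.0, 15.2]
force: [-1.3, -1.2, 6.4]
gripper_width: 0.173
```

```bash
python3 -m pendant '{"gripper":[-1,-1,-1,-1,-1,-1,-1,-1,-1,-1],"slide":[[0,0,0.01],[0,0,0.02],[0,0,0.03],[0,0,0.03],[0,0,0.03],[0,0,0.03],[0,0,0.03],[0,0,0.03],[0,0,0.03],[0,0,0.03]],"spin":[0,0,0,0,0,0,0,0,0,0]}'; python3 m.py 11|head -3
```

```text
t: 28.3
ee_pos: [0.5579, 0.1401, 0.2037]
ee_rot: [180.0, -0.1, 15.2]
force: [-1.2, -0.7, 7.0]
gripper_width: 0.172
{'t': 28.3, 'ee_pos': [0.5579, 0.1401, 0.2037], 'ee_rot': [179.9919, -0.0506, 15.1679], 'force': [-1.2237, -0.7482, 6.9699], 'ft_torque': [-0.0391, 0.3258, 0.0006], 'gripper_width': 0.1719}
87 [243 202] [275 224]
[0.16543588 0.16772257 0.16951907]
```

Run:
```python
import pickle;from h import *
for n in("8","11"):
    d,s=pickle.load(open(f"w{n}.pkl","rb"));m=mask(d,"blue",(230,150,285,280));p=pts(d,m);z=p[:,2]-s["ee_pos"][2]
    t=abs(z-.0135)<.004;print(n,t.sum(),np.median(z[t]),m[t].mean(0))
```

```text
8 568 0.012812494977385513 [255.63204225 246.6971831 ]
11 580 0.012811122112042758 [255.61896552 246.68275862]
```

View pics/w11c.png

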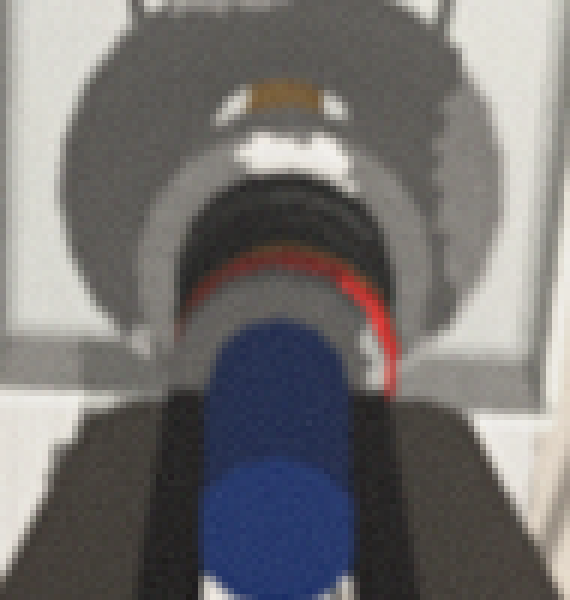

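Net press is about 8.4 N and the ring is compressed by about 2 mm. The press was held and the drift hasn't slipped. I'll ease the load before release.

```bash
python3 -m pendant '{"gripper":[-1,-1,-1,-1,-1,-1,-1,-1,-1,-1],"slide":[[0,0,0],[0,0,0],[0,0,-0.03],[0,0,-0.06],[0,0,-0.1],[0,0,-0.13],[0,0,-0.16],[0,0,-0.18],[0,0,-0.18],[0,0,-0.18]],"spin":[0,0,0,0,0,0,0,0,0,0]}'
```

```text
t: 29.18
ee_pos: [0.5576, 0.14, 0.2047]
ee_rot: [-180.0, 0.0, 15.2]
force: [0.2, -0.1, 3.0]
gripper_width: 0.169
```

```bash
python3 -m pendant '{"gripper":[-1,-1,-1,-1,-1,-1,-1,-1,-1,-1],"slide":[[0,0,-0.02],[0,0,-0.04],[0,0,-0.06],[0,0,-0.08],[0,0,-0.09],[0,0,-0.09],[0,0,-0.09],[0,0,-0.09],[0,0,-0.09],[0,0,-0.09]],"spin":[0,0,0,0,0,0,0,0,0,0]}'
```

```text
t: 30.02
ee_pos: [0.5575, 0.1399, 0.2056]
ee_rot: [180.0, 0.0, 15.2]
force: [0.7, 0.9, -0.2]
gripper_width: 0.172
```

Load is now just about the drift's own weight. Opening.

```bash
python3 -m pendant '{"gripper":[-0.6,-0.5,-0.4,-0.2,0,0.2,0.4,0.6,0.8,1],"slide":[[0,0,0],[0,0,0],[0,0,0],[0,0,0],[0,0,0],[0,0,0],[0,0,0],[0,0,0],[0,0,0],[0,0,0]],"spin":[0,0,0,0,0,0,0,0,0,0]}' 10; python3 -m pendant '{"gripper":[1,1,1,1,1,1,1,1,1,1],"slide":[[0,0,0],[0,0,0],[0,0,0],[0,0,0],[0,0,0],[0,0,-0.5],[0,0,-1],[0,0,-2],[0,0,-3],[0,0,-4]],"spin":[0,0,0,0,0,0,0,0,0,0]}'
python3 -c "
from bench import *
import cv2
cv2.imwrite('pics/w12.png',snapshot('wrist')['pixels'])"
```

```text
t: 30.85
ee_pos: [0.5576, 0.14, 0.2058]
ee_rot: [180.0, -0.0, 15.2]
force: [-0.5, -1.0, -0.8]
gripper_width: 0.78
t: 31.68
ee_pos: [0.5578, 0.1401, 0.2473]
ee_rot: [180.0, -0.1, 15.2]
force: [0.6, -0.1, 1.0]
gripper_width: 1.003
```

View pics/w12.png

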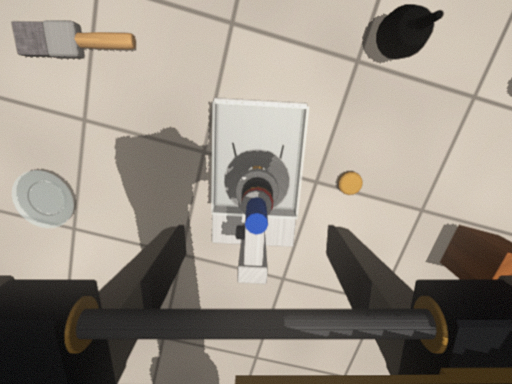

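The drift stands alone, handle top at (256,220), between the open fingers. Retreating upward and checking from all views.

```bash
python3 -m pendant '{"gripper":[1,1,1,1,1,1,1,1,1,1],"slide":[[0,0,-1],[0,0,-3],[0,0,-5],[0,0,-7],[0,0,-9],[0,0,-10],[0,0,-10],[0,0,-10],[0,0,-10],[0,0,-10]],"spin":[0,0,0,0,0,0,0,0,0,0]}'
python3 - <<'E'
from bench import *
from h import *
d=snapshot("wrist")
m=mask(d,"blue",(220,150,300,260));p=pts(d,m);t=p[:,2]>np.percentile(p[:,2],95)-.006
c=(m[t].min(0)+m[t].max(0))/2;print("handle top z",np.median(p[t,2]),"xy",onplane(d,[c],np.median(p[t,2])),get_state()["force"])
S=snapshot("side")
m=mask(S,"blue",(225,110,260,160));p=pts(S,m);print("side",len(m),p[:,2].max(),p.mean(0))
cv2.imwrite("pics/s13.png",cv2.resize(S["pixels"][115:190,200:280],None,fx=8,fy=8,interpolation=2)[:600]);cv2.imwrite("pics/t13.png",snapshot("top")["pixels"])
E
```

```text
t: 32.57
ee_pos: [0.557, 0.1397, 0.3443]
ee_rot: [-180.0, 0.1, 15.2]
force: [0.1, -0.5, -0.7]
gripper_width: 1.001
handle top z 0.21821545777904222 xy [[0.55825373 0.13811282 0.21821546]] [-0.58104773  0.02132728 -0.58784497]Traceback (most recent call last):
  File "<stdin>", line 7, in <module>
  File "h.py", line 11, in pts
    uv=np.array(uv,int);o,r=ray(d,uv);return o+r*d["depth"][uv[:,1],uv[:,0]][:,None]
                            ~~~^^^^^^
  File "h.py", line 4, in ray
    p=cv2.undistortPoints(np.array(uv,float).reshape(-1,1,2),K,np.array(d["distortion"])).reshape(-1,2)
      ~~~~~~~~~~~~~~~~~~~^^^^^^^^^^^^^^^^^^^^^^^^^^^^^^^^^^^^^^^^^^^^^^^^^^^^^^^^^^^^^^^^
cv2.error: OpenCV(4.12.0) /io/opencv/modules/calib3d/src/undistort.dispatch.cpp:347: error: (-215:Assertion failed) CV_IS_MAT(_src) && CV_IS_MAT(_dst) && (_src->rows == 1 || _src->cols == 1) && (_dst->rows == 1 || _dst->cols == 1) && _src->cols + _src->rows - 1 == _dst->rows + _dst->cols - 1 && (CV_MAT_TYPE(_src->type) == CV_32FC2 || CV_MAT_TYPE(_src->type) == CV_64FC2) && (CV_MAT_TYPE(_dst->type) == CV_32FC2 || CV_MAT_TYPE(_dst->type) == CV_64FC2) in function 'cvUndistortPointsInternal'
```

Run:
```python
from bench import *
from h import *
S=snapshot("side");cv2.imwrite("pics/s14.png",cv2.resize(S["pixels"][120:195,200:280],None,fx=8,fy=8,interpolation=2)[:600]);cv2.imwrite("pics/t14.png",snapshot("top")["pixels"])
```

```text
(no output)
```

View pics/s14.png

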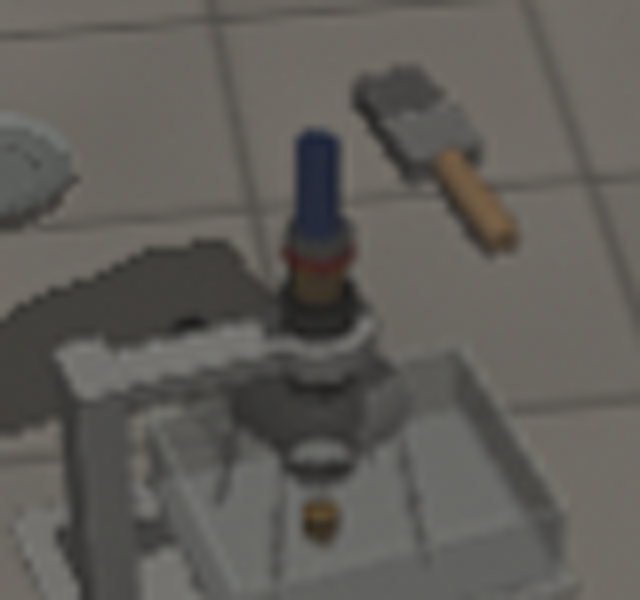

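View pics/t14.png

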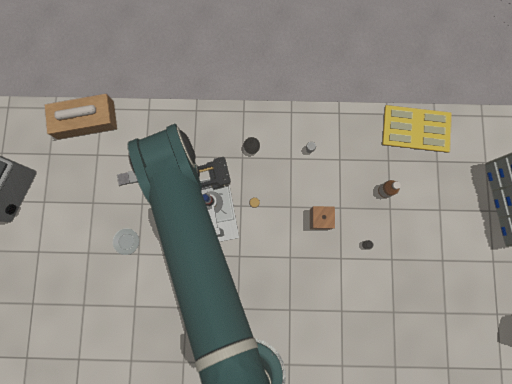

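The side crop shows the drift upright on the ring (handle at crop (318,185)) and the plug in the bin (320,520). In the top view nothing else has moved and the arm is clear. Handing in.

```bash
python3 -c "
from bench import *
print(finish_job())"
```

```text
the job is handed in; nothing more can be done
None
```

The job is done and was handed in at about 33 s of the 53 s allowed; no verdict was reported.

**What I did:**
- I took the drift from the holder and lined it up over the bore with the wrist camera.
- I pushed the plug through the catches. The highest force read at the end of a move was about 10 N, allowing for the drift's weight, and it fell to about 5–6 N of drag before the plug dropped.
- I found the red ring by feel at about 170 mm and pressed the shoulder on it at about 8 N for the better part of a second.
- I eased the load off, opened the gripper and backed away upward.

**Last checks:**
- **Plug:** it shows in the bin under the spout in the side view.
- **Drift:** it stands upright by eye, with its handle top at 218 mm. That puts the tip at about 88 mm, under the 99 mm limit. It is within about 1 mm of the ring centre measured with the same camera.
- **Surroundings:** the other objects look unmoved in the top view, and the gripper is open and well clear.

**Caveats:**
- The top and wrist cameras disagreed by about 3 mm on position, so I used offsets measured within the wrist view.
- The gripper read about 16 mm on the 18 mm handle, but I saw no slip.
- Forces were only read at the end of each move, so brief peaks in between were not seen.
- The last side-view depth check failed because its colour mask was empty, so I checked that view by eye.

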